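Open the lock of the eyelet-die holder

TASK

I am changing the die on the eyelet holder: take the worn die off the top of the spindle and drop it in the scrap box, then turn the knurled collar round until its hidden keyway comes over the pin and push it down fully home against its spring. The spring lifts it again if you let go, so finish while you are still holding the collar pushed home with the gripper. Leave the other things on the bench where they are.

Things in the scene. Friction and masses are not known exactly. Their poses are not given: they have to be found in the camera images.
- holder: Grey square foot of the die holder, 110 x 110 x 12 mm, screwed to the bench; origin at the centre of its underside, z up. The upright steel spindle stands on its centre: 30 mm in diameter where the collar slides, with a 28 mm neck above the collar. Position and yaw vary; the foot's yaw says nothing about the pin.
- neck_top (a point): Centre of the top of the spindle's neck, on the spindle's axis, 82 mm above the bench; the worn die's disc rests here.
- collar: Knurled round steel collar, outside 52 mm, 36 mm high, about 0.22 kg, loose on the spindle with some 1 mm play; origin at the centre of its underside, z up along the spindle. At the start it rests on the spring plate, underside 32 mm above the bench. Fully home it is 12 mm lower, on a hard stop: underside 20 mm, top 56 mm above the bench. It turns freely.
- collar_top (a point): Centre of the collar's top face, 36 mm above its origin. Inside, out of sight, the collar has one keyway and the spindle one pin. Out of line, the pin stops the collar hard within 1.5 mm of push; in line (within 0.18 rad either way) it goes down all 12 mm. Turning the collar clockwise seen from above by 0.6 to 2.1 rad from its start brings them in line; its yaw does not tell how far.
- plate (a joint): Travel of the round spring plate (51 mm across) under the collar, m: 0 raised, as at the start, 0.012 with the collar fully home. The spring pushes up with about 4 N at 0 and 10 N at 0.012; the collar's weight takes about 2 N of it. Released, the collar rises again.
- worn_die: Worn setting die: dark steel disc 28 mm in diameter and 20 mm high with a slightly bevelled top edge, and under it a stem 10 mm in diameter and 9 mm long that stands loosely in the 14 mm bore in the top of the spindle; about 0.09 kg. Origin at the centre of the disc's underside (not of the stem), z up; at the start 82 mm above the bench. Lift it straight up by more than 10 mm to free the stem.
- scrap_box: Plain open square scrap box of dark steel sheet, 140 x 140 mm, 70 mm high, walls and floor 4 mm, empty, fixed to the bench; origin at the centre of its underside. It may stand left or right of the holder.
- new_die: Bystander: bright turned steel die with a point, 32 mm in diameter, 50 mm high, standing on the bench; origin at the centre of its underside.
- eyelet_tray: Bystander: low divided aluminium tray, 100 x 160 x 30 mm; origin at the centre of its underside.
- hammer: Bystander: hammer lying on the bench.
- awl: Bystander: wooden-handled awl, 170 mm long, lying on the bench.
- pliers: Bystander: black-handled pliers lying on the bench, about 190 mm long.
- cement_tin: Bystander: round steel tin, 80 mm in diameter, 100 mm high, standing on the bench.
- last: Bystander: yellow plastic shoe last, 250 mm long, 100 mm high, standing on the bench.
Things that resemble listed ones, but are neither listed nor needed, are in the scene too. Leave any brown or green look-alike of the collar alone.

How it is judged:
On the way, in this order (a step that is already met when the one before it is completed fails the run):
1. the worn die lies in the scrap box, let go (x of worn_die in the frame of scrap_box between -0.066 and 0.066 m and y of worn_die in the frame of scrap_box between -0.066 and 0.066 m and z of worn_die in the frame of scrap_box below 0.045 m and contact force between the fingers and worn_die below 0.1 N), for 0.2 s.
2. the collar's keyway has dropped over the pin (collar at least 6 mm down) (z of collar in the frame of holder below 0.026 m and horizontal distance between collar and holder below 0.004 m), for 0.1 s.
At the end, for the whole second after the job is handed in: The worn die lies at rest in the scrap box, let go; the collar is on the spindle (within 4 mm of its axis, tilted less than 0.08 rad) with its keyway over the pin, pushed down to within 2.5 mm of fully home, and the fingers still hold it there with more than 2 N through the last second (all of step 1 and z of collar in the frame of holder below 0.0225 m and horizontal distance between collar and holder below 0.004 m and angle between collar's own z axis and vertical below 0.08 rad and linear speed of each of worn_die, collar below 0.02 m/s and contact force between the fingers and collar above 2 N); the arm keeps its last pose, push and grip.
It fails at once if one of the other things on the bench is moved more than 30 mm (distance of any of new_die, eyelet_tray, hammer, awl, pliers, cement_tin, last from where it was at the start of the episode above 0.03 m).
It also fails if it takes over 72 s, if anything falls off the work surface, if the arm or the gripper's body presses on something with over 40 N, if the wrist force passes 120 N, or if a joint passes its speed limit or range.

ROBOT

A 7-joint arm with a two-finger parallel gripper is mounted at the origin on the work surface. World frame = base frame: x ahead of the robot, y to its left, z up, the work surface at z = 0. Lengths are in m, angles in rad, forces in N, time in s.
With the tool pointing down it reaches from about 0.425 to 0.875 m from the base axis. Payload 4.7 kg.
Tool frame: the origin (TCP) lies on the centre line of the jaws, within the pads' length; the fingertips stand 22 mm ahead of it and the grasp point (between the pads) lies 3 mm ahead of it; z points along the fingers, y is the direction in which the jaws open and shut (so a half turn about z gives the same grasp; the last joint's range is limited). The gripper opens to 87 mm and grips with 3 to 60 N. Pads are 19 mm wide; open, the fingers measure 117 mm over their backs; the gripper's body (75 mm by 190 mm) begins 51 mm behind the grasp point.
Start: joints at [1.151, 0.321, -0.07, 1.45, 0.023, 1.371, -0.057], TCP at [0.273, -0.59, 0.245] pointing down, gripper open.
Joint ranges: [-2.86, 2.86], [-0.3, 2.09], [-1.38, 1.24], [0.06, 2.45], [-1.56, 4.7], [0.09, 2.05], [-2.69, 2.69]. Speed limits (rad/s): [2.57, 2.57, 3.14, 3.14, 3.14, 3.14, 3.14].

INTERFACE

Orientations are given as [roll, pitch, yaw] about the fixed x, y, z axes, in that order (R = Rz(yaw) Ry(pitch) Rx(roll)).
In Python, from workcell import * gives the robot as it stands.
- The arm moves only by the shell command python3 -m crank 'ROWS' [FORCE]. ROWS is JSON, one flat list of numbers, 7 for each row, row after row: the shift along the tool's x, y, z in mm, then the turn, a rotation vector about the tool's x, y, z in degrees, then the gripper's target within -1 to 1 (shut at 1, half-way at 0, fully open at -1). A call has 1 to 5 rows; each row is the pose to reach, as a shift and turn from the pose commanded when the call began, along the tool's axes at that moment; what a row does not reach only later rows make up. A row lasts 1/12 s, in which the tool goes at most 41.7 mm and 7.16 degrees, less where a joint would pass 70% of its speed; a pose out of reach is approached as far as the arm can. A call with a gripper value outside its range is refused whole. The fingers move at their own pace and stop on an object; FORCE is the grip in N (left out, the last holds). Time passes only in rows, so rows that repeat a pose let the fingers close. It gives the time, the measured TCP pose, the force and the opening at its end, in the units of the state.
- sense(): the state, without advancing time (a new reading comes with each control period).
- capture(name): name is "scene" or "top" or "wrist"; returns a dict with "color" (400x640x3 uint8, red, green, blue), "z_map" (400x640 float32, m along the optical axis (not along the pixel's ray), 0 where there is no reading), "fx", "fy", "cx", "cy" (pixels), "R" (3x3) and "t" (3): a world point X has camera coordinates R X + t; the wrist camera has in their place "hand_eye" (4x4, takes a point from camera to tool coordinates, whose origin is the TCP and whose axes are the flange's). Camera axes: x right, y down, z forward; pixel columns grow to the right and rows downward; lengths in m; the calibration is good to about 2 mm. A picture is of the moment at which its call begins: read the wrist's pose just before it.
- job_done(): hands the job in, once; it reports no verdict.
The state is a dict: "time": time; "q": joint angles; "joint_velocities": joint speeds; "joint_efforts": joint torques, N m; "ee_pos": TCP position; "eef_rot": TCP orientation; "force": force on the tool from outside, world axes, zero at the start; "moment": the same for the moment, N m; "grip_width": finger opening in m.
Only numpy, scipy, OpenCV 4.12 (cv2) and the standard library are available. Lean on these libraries where they do the work, as an engineer would, in place of code of your own. Each camera call takes 0.05 s, during which the arm holds its last target.

## Working session

There is one attempt and no reset: what is moved stays moved. The work goes in short steps, Python scripts to look and compute and a shell command to move; the robot and the scene stay as the last step left them, time stands still between calls to the robot, and variables do not carry over. Pictures are saved under pics/ and viewed, and the job is handed in when it is done.

```bash
mkdir -p pics; python3 - <<'E'
from workcell import *
import cv2,numpy as np
print(sense())
for n in("scene","top"):
    c=capture(n); cv2.imwrite(f"pics/{n}0.png",c["color"][:,:,::-1]); np.savez(f"{n}0.npz",**c)
    print(n,c["fx"],c["fy"],c["cx"],c["cy"],c["R"],c["t"])
E
```

```text
{'time': 0.0, 'q': array([ 1.15109016,  0.32181439, -0.07007957,  1.45167176,  0.02261004,
        1.37077923, -0.05691217]), 'joint_velocities': array([ 0.00109024, -0.00017541,  0.00056943,  0.00010106, -0.0004566 ,
        0.00113361,  0.00161712]), 'joint_efforts': array([ 2.13729090e-04, -4.91291785e+01, -4.03624177e-01, -3.12529063e+01,
       -6.39108382e-02,  4.38970432e-02,  1.89111643e-04]), 'ee_pos': array([ 0.27295147, -0.58935681,  0.24346865]), 'eef_rot': array([-3.13970998e+00,  1.08925113e-04,  4.33821708e-01]), 'force': array([-0.84462442,  0.02381956,  0.06892247]), 'moment': array([ 0.01531066,  0.060883  , -0.00476162]), 'grip_width': 0.08702670945385724}
scene 367.14821649546997 367.14821649546997 324.28091880118683 203.07423779849856 [[ 0.04841281  0.9988203  -0.00376927]
 [ 0.81286906 -0.04159214 -0.58095953]
 [-0.58043095  0.02506196 -0.81392371]] [-0.03899258 -0.41429935  1.3924848 ]
top 448.051632793117 448.051632793117 326.2458476460119 196.7097892583336 [[ 0.01420137 -0.99982325 -0.01232029]
 [-0.994256   -0.01281293 -0.10625833]
 [ 0.10608169  0.01375853 -0.99426223]] [0.00565279 0.57938928 1.2377569 ]
```

View pics/scene0.png

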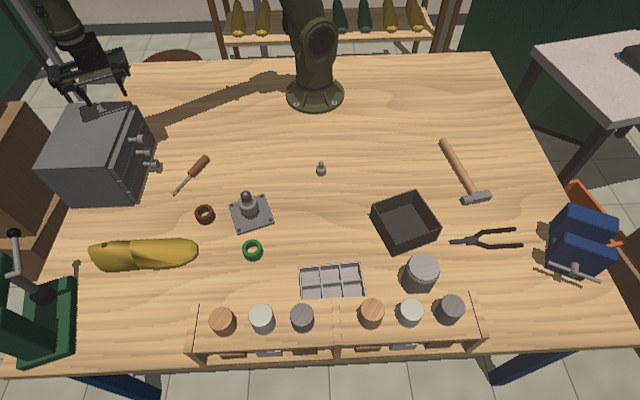

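View pics/top0.png

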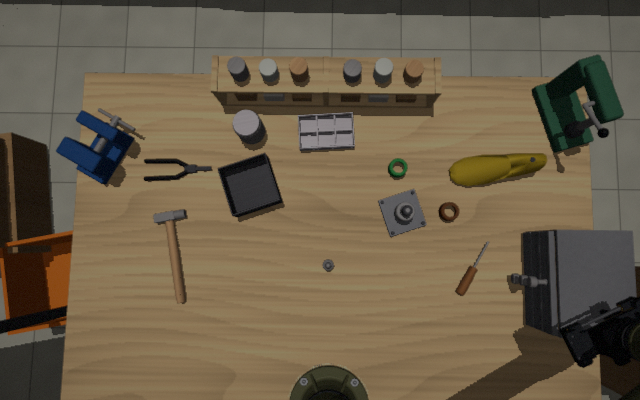

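Top view: the holder with die and collar is at about (403,212). Ring look-alikes, both to be left alone, are brown at (449,212) and green at (398,168). The dark open box is at (251,186), the bright new die at (328,265). I'll enlarge the holder and measure.

```bash
cat > h.py <<'E'
import numpy as np,cv2
def world(c,u,v,z=None):
    u=np.asarray(u,float);v=np.asarray(v,float)
    d=c["z_map"][v.round().astype(int),u.round().astype(int)] if z is None else z
    p=np.stack([(u-c["cx"])/c["fx"]*d,(v-c["cy"])/c["fy"]*d,d*np.ones_like(u)],-1)
    return (p-c["t"])@c["R"]
def cloud(c):
    v,u=np.mgrid[0:400,0:640]; P=world(c,u.ravel(),v.ravel()).reshape(400,640,3); P[c["z_map"]==0]=np.nan; return P
def proj(c,X):
    p=c["R"]@np.asarray(X)+c["t"]; return p[0]/p[2]*c["fx"]+c["cx"],p[1]/p[2]*c["fy"]+c["cy"]
E
python3 - <<'E'
from h import *
for n,(x,y,w,h) in dict(top=(370,180,70,60),scene=(215,175,70,60)).items():
    c=dict(np.load(n+"0.npz")); P=cloud(c)
    cv2.imwrite(f"pics/{n}crop.png",cv2.resize(c["color"][y:y+h,x:x+w,::-1],None,fx=8,fy=8,interpolation=cv2.INTER_CUBIC))
    Q=P[y:y+h,x:x+w].reshape(-1,3)
    for lo,hi in((.095,.11),(.06,.072),(.006,.02)):
        m=(Q[:,2]>lo)&(Q[:,2]<hi); q=Q[m]; print(n,lo,m.sum(),np.median(q,0).round(4),((q.min(0)+q.max(0))/2).round(4),(q.max(0)-q.min(0)).round(3))
    print('table',np.nanmedian(P[280:300,380:420,2]) if n=="top" else '')
    bx=(215,150,75,72) if n=="top" else (362,180,85,80)
    Q=P[bx[1]:bx[1]+bx[3],bx[0]:bx[0]+bx[2]].reshape(-1,3)
    q=Q[(Q[:,2]>.062)&(Q[:,2]<.08)]; print('box',q.shape,((q.min(0)+q.max(0))/2).round(4),q.max(0)-q.min(0), cv2.minAreaRect((q[:,:2]*1000).astype(np.float32)))
    for nm,uv in (dict(new=(328,265),green=(398,168),brown=(449,212),awl=(472,270))).items():
        if n=="top": print(nm,world(c,*uv).round(3))
E
```

```text
top 0.095 86 [ 0.539  -0.2027  0.1032] [ 0.5403 -0.2033  0.1028] [0.025 0.026 0.014]
top 0.06 154 [ 0.5363 -0.1974  0.069 ] [ 0.5391 -0.2029  0.0667] [0.05  0.05  0.011]
top 0.006 1284 [ 0.5392 -0.1982  0.0131] [ 0.548 -0.211  0.013] [0.171 0.198 0.014]
table 0.001274289200901409
box (368, 3) [0.6082 0.2283 0.0702] [0.1743939  0.17702235 0.01640078] ((608.6945190429688, 227.78302001953125), (140.68141174316406, 140.6214141845703), 19.005680084228516)
new [0.389 0.006 0.051]
green [ 0.669 -0.194  0.001]
brown [ 0.543 -0.339  0.004]
awl [ 0.38  -0.393  0.031]
scene 0.095 70 [ 0.5435 -0.2007  0.0997] [ 0.5411 -0.2001  0.0992] [0.029 0.025 0.007]
scene 0.06 141 [ 0.5526 -0.1946  0.0661] [ 0.5432 -0.2006  0.0666] [0.049 0.048 0.011]
scene 0.006 883 [ 0.5599 -0.1928  0.0101] [ 0.5435 -0.2011  0.0129] [0.136 0.137 0.014]
table 
box (406, 3) [0.6116 0.2309 0.067 ] [0.1767572  0.17520459 0.00989854] ((610.43212890625, 230.41900634765625), (142.33822631835938, 142.06080627441406), 19.12230682373047)
```

```bash
ls; python3 -m crank 2>&1 | head -20
```

```text
h.py
pics
scene0.npz
top0.npz
invalid input
```

View pics/topcrop.png

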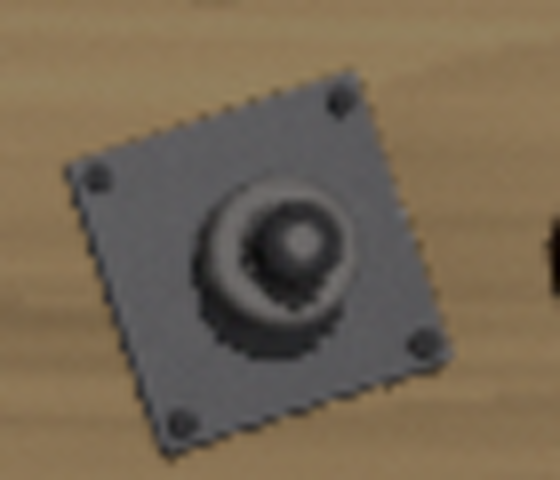

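View pics/scenecrop.png

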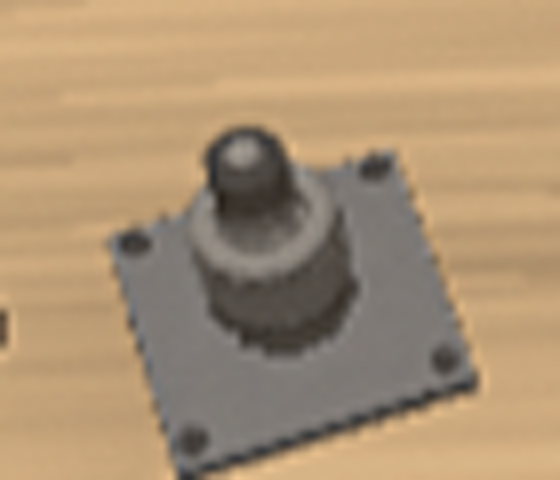

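The crop shows the dark die at crop (300,240) on the grey collar on the square foot, so this is the one meant and neither ring is. Next I check obstacle heights along the path, including the grey cabinet.

```bash
python3 - <<'E'
from h import *
A=[]
for n in("top","scene"):
    c=dict(np.load(n+"0.npz")); P=cloud(c).reshape(-1,3); A.append(P[~np.isnan(P[:,0])])
A=np.vstack(A)
# height grid max, 5cm cells
for x in np.arange(.15,.8,.05):
    print(f"{x:.2f}",[int(1000*A[m,2].max()) if (m:=(A[:,0]>=x)&(A[:,0]<x+.05)&(A[:,1]>=y)&(A[:,1]<y+.05)).any() else -1 for y in np.arange(-.75,.35,.05)])
# command deltas
Y=.4338
X=np.array([np.cos(Y),np.sin(Y),0]);Yv=np.array([np.sin(Y),-np.cos(Y),0])
d=np.array([.541,-.2015,.18])-[.27295,-.58936,.2435]
print(d@X*1000,d@Yv*1000,-d[2]*1000)
E
```

```text
0.15 [2, 7, 9, 9, 8, 7, 8, 8, 7, 8, 12, 8, 9, 9, 8, 8, 7, 8, 8, 9, 7, 7]
0.20 [180, 180, 181, 446, 395, 612, 634, 10, 9, 8, 7, 10, 9, 7, 7, 7, 8, 7, 8, 7, 7, 9]
0.25 [179, 334, 498, 503, 431, 339, 6, 8, 8, 8, 8, 8, 9, 8, 8, 7, 7, 8, 8, 7, 7, 8]
0.30 [187, 334, 508, 509, 382, 157, 9, 32, 10, 9, 9, 8, 9, 8, 8, 10, 7, 8, 10, 9, 7, 10]
0.35 [186, 187, 187, 187, 174, 165, 28, 33, 8, 8, 7, 7, 8, 8, 31, 53, 9, 7, 7, 7, 10, 7]
0.40 [187, 187, 187, 188, 175, 7, 23, 9, 7, 9, 9, 8, 9, 8, 26, 42, 7, 8, 9, 8, 8, 7]
0.45 [187, 186, 189, 188, 172, 7, 17, 8, 8, 9, 20, 21, 8, 10, 7, 7, 8, 7, 7, 8, 11, 7]
0.50 [8, 8, 8, 10, 8, 11, 8, 41, 41, 20, 109, 107, 16, 7, 8, 8, 8, 7, 73, 75, 76, 8]
0.55 [8, 10, 7, 9, 9, 9, 9, 39, 43, 15, 104, 102, 19, 8, 9, 9, 8, 73, 74, 70, 75, 8]
0.60 [8, 9, 8, 7, 72, 74, 72, 50, 28, 8, 38, 41, 9, 10, 8, 9, 9, 9, 75, 11, 75, 76]
0.65 [10, 9, 9, 104, 110, 102, 77, 55, 32, 9, 41, 43, 7, 11, 10, 10, 8, 8, 78, 76, 75, 74]
0.70 [37, 249, 251, 87, 85, 75, 51, 26, 9, 8, 9, 7, 9, 35, 34, 36, 37, 10, 69, 106, 102, 8]
0.75 [228, 232, 231, 10, 8, 10, 9, 10, 10, 8, 10, 8, 10, 34, 34, 32, 38, 28, 94, 107, 107, 10]
406.2479250083628 -239.26722618528348 63.5
```

```bash
python3 -m crank '[34,-20,-3,0,0,0,-0.3, 68,-40,-6,0,0,0,-0.3, 102,-60,-9,0,0,0,-0.3, 136,-80,-12,0,0,0,-0.3, 170,-100,-15,0,0,0,-0.3]' 30
python3 -m crank '[34,-20,0,0,0,0,-0.3, 68,-40,0,0,0,0,-0.3, 102,-60,0,0,0,0,-0.3, 136,-80,0,0,0,0,-0.3, 170,-100,0,0,0,0,-0.3]'
python3 -m crank '[33,-20,20,0,0,0,-0.3, 66,-39,50,0,0,0,-0.3, 66,-39,60,0,0,0,-0.3, 66,-39,60,0,0,0,-0.3, 66,-39,60,0,0,0,-0.3]'
python3 - <<'E'
from workcell import *
import cv2,numpy as np
s=sense();print(s['ee_pos'],s['eef_rot'],s['q'],s['force'],s['grip_width'],s['time'])
c=capture("wrist"); cv2.imwrite("pics/w1.png",c["color"][:,:,::-1]); np.savez("w1.npz",**c,p=s['ee_pos'],r=s['eef_rot']); print(c['hand_eye'])
E
```

```text
time: 0.52
ee_pos: [0.386, -0.4258, 0.2592]
eef_rot: [-3.141, 0.0, 0.434]
force: [0.9, -0.3, 0.1]
grip_width: 0.062
time: 0.93
ee_pos: [0.4981, -0.2636, 0.2593]
eef_rot: [-3.142, 0.0, 0.434]
force: [0.4, -0.2, 0.4]
grip_width: 0.0566
time: 1.35
ee_pos: [0.5403, -0.2024, 0.1986]
eef_rot: [-3.14, 0.002, 0.435]
force: [-0.8, -1.4, 0.7]
grip_width: 0.0562
[ 0.54028215 -0.2023562   0.1985667 ] [-3.14013846e+00  2.39188764e-03  4.34560835e-01] [ 0.646106    0.21791693 -0.38197657  1.68659669  0.08532039  1.25618835
 -0.89058464] [-0.7680745  -1.38753349  0.70752997] 0.05622148911534706 1.35
[[ 7.87961376e-04 -9.53358574e-01 -3.01839044e-01  8.31663815e-02]
 [ 9.99999639e-01  6.55100686e-04  5.41398600e-04 -3.60920556e-04]
 [-3.18412033e-04 -3.01839361e-01  9.53358746e-01 -1.40774638e-01]
 [ 0.00000000e+00  0.00000000e+00  0.00000000e+00  1.00000000e+00]]
```

View wrist.

View pics/w1.png

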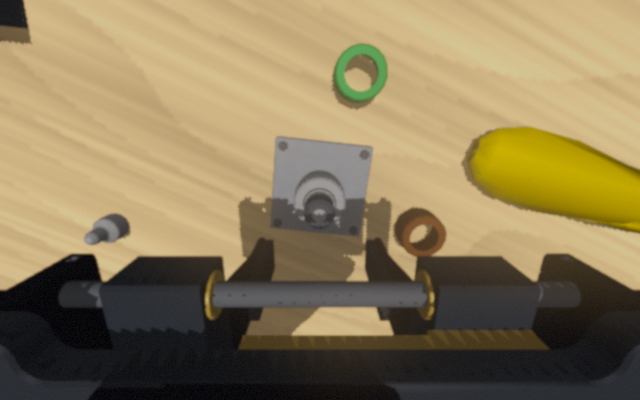

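```bash
cat >> h.py <<'E'
from scipy.spatial.transform import Rotation as Ro
def wcloud(c):
    v,u=np.mgrid[0:400,0:640]; d=c["z_map"]
    p=np.stack([(u-c["cx"])/c["fx"]*d,(v-c["cy"])/c["fy"]*d,d],-1)
    H=c["hand_eye"]; t=p@H[:3,:3].T+H[:3,3]
    w=t@Ro.from_euler('xyz',c['r']).as_matrix().T+c['p']; w[d==0]=np.nan; return t,w
E
python3 - <<'E'
from h import *
c=dict(np.load("w1.npz")); t,w=wcloud(c)
for lo,hi in((.098,.106),(.063,.072),(.009,.016)):
    m=(w[...,2]>lo)&(w[...,2]<hi)&(np.hypot(w[...,0]-.541,w[...,1]+.2015)<.05); q=w[m]; v,u=np.nonzero(m)
    print(lo,m.sum(),((q.min(0)+q.max(0))/2).round(4),(q.max(0)-q.min(0)).round(3),(u.min(),u.max(),v.min(),v.max()), cv2.minEnclosingCircle((q[:,:2]*1000).astype(np.float32)) if len(q) else 0)
E
```

```text
0.098 737 [ 0.5389 -0.2027  0.1016] [0.028 0.028 0.007] (np.int64(304), np.int64(335), np.int64(199), np.int64(228)) ((538.9052734375, -202.5778350830078), 14.027015686035156)
0.063 1095 [ 0.5388 -0.2026  0.0675] [0.052 0.051 0.009] (np.int64(294), np.int64(345), np.int64(177), np.int64(225)) ((538.8878784179688, -202.7376708984375), 26.051828384399414)
0.009 3271 [ 0.5411 -0.2015  0.0125] [0.1   0.1   0.005] (np.int64(277), np.int64(362), np.int64(144), np.int64(226)) ((540.9894409179688, -201.5062255859375), 49.99492645263672)
```

The wrist picture shows the die at (319,213), centred between the fingertips at (258,265) and (380,265). The new die is at (105,230) and the rings are clear. I descend and grip.

```bash
python3 -m crank '[-1,0,30,0,0,0,-0.3, -1,0,60,0,0,0,-0.3, -1,0,85,0,0,0,-0.3, -1,0,102,0,0,0,-0.3, -1,0,102,0,0,0,-0.3]' 20
python3 -m crank '[0,0,0,0,0,0,1, 0,0,0,0,0,0,1, 0,0,0,0,0,0,1, 0,0,0,0,0,0,1, 0,0,0,0,0,0,1]' 20
python3 -m crank '[0,0,0,0,0,0,1, 0,0,-10,0,0,0,1, 0,0,-30,0,0,0,1, 0,0,-60,0,0,0,1, 0,0,-80,0,0,0,1]'
```

```text
time: 1.82
ee_pos: [0.5373, -0.2048, 0.095]
eef_rot: [-3.139, 0.004, 0.43]
force: [-0.4, 0.9, -0.2]
grip_width: 0.0566
time: 2.23
ee_pos: [0.5409, -0.2031, 0.0989]
eef_rot: [3.14, -0.001, 0.434]
force: [-0.4, 0.1, 0.0]
grip_width: 0.031
time: 2.65
ee_pos: [0.5407, -0.203, 0.1801]
eef_rot: [3.14, -0.001, 0.434]
force: [0.3, 0.1, -0.4]
grip_width: 0.0273
```

```bash
cat > snap.py <<'E'
import sys
from workcell import *
import cv2,numpy as np
def snap(n,f):
    s=sense();c=capture(n); cv2.imwrite(f"pics/{f}.png",c["color"][:,:,::-1]); np.savez(f"{f}.npz",**c,p=s['ee_pos'],r=s['eef_rot']);
    print({k:np.round(s[k],4) for k in('time','ee_pos','eef_rot','q','force','grip_width')})
    return c
if __name__=="__main__": snap(sys.argv[1],sys.argv[2])
E
python3 snap.py wrist w2; python3 snap.py scene s2
python3 -c "
import cv2
a=cv2.imread('pics/s2.png')[130:250,190:310];b=cv2.imread('pics/w2.png')[100:340,200:440]
cv2.imwrite('pics/c2.png',cv2.hconcat([cv2.resize(a,(400,400),interpolation=2),cv2.resize(b,(400,400),interpolation=2)]))"
```

```text
{'time': np.float64(2.65), 'ee_pos': array([ 0.5407, -0.203 ,  0.1801]), 'eef_rot': array([ 3.1401e+00, -1.0000e-03,  4.3400e-01]), 'q': array([ 0.6466,  0.2298, -0.3822,  1.7111,  0.0913,  1.2163, -0.8948]), 'force': array([ 0.2685,  0.0541, -0.4397]), 'grip_width': np.float64(0.0273)}
{'time': np.float64(2.7), 'ee_pos': array([ 0.543 , -0.2037,  0.1844]), 'eef_rot': array([ 3.1348, -0.0056,  0.4339]), 'q': array([ 0.6468,  0.2265, -0.3826,  1.7061,  0.0911,  1.2175, -0.8947]), 'force': array([ 1.934 , -0.4628,  2.5561]), 'grip_width': np.float64(0.0272)}
```

View pics/c2.png

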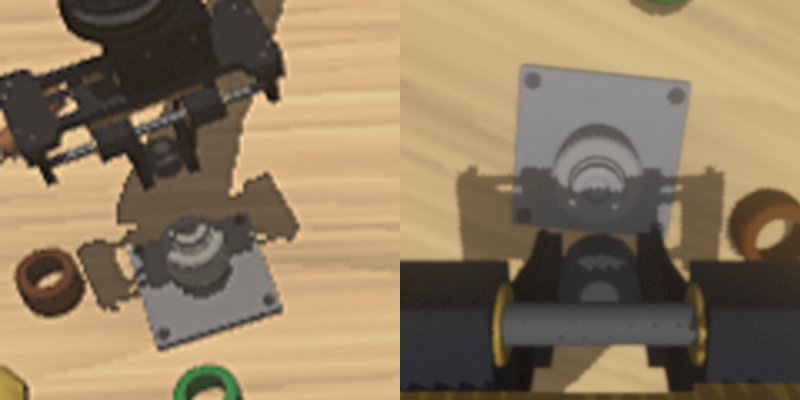

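The die is held between the fingers (left crop (165,155)) and the spindle's empty neck shows. Next the box.

```bash
python3 -m crank '[22,-33,0,0,0,0,1, 44,-66,0,0,0,0,1, 66,-99,0,0,0,0,1, 88,-132,0,0,0,0,1, 110,-165,0,0,0,0,1]'
python3 -m crank '[22,-33,0,0,0,0,1, 44,-66,0,0,0,0,1, 66,-99,0,0,0,0,1, 88,-132,0,0,0,0,1, 110,-165,0,0,0,0,1]'
python3 -m crank '[23,-33,0,0,0,0,1, 23,-33,0,0,0,0,1, 23,-33,35,0,0,0,1, 23,-33,70,0,0,0,1, 23,-33,105,0,0,0,1]'
python3 snap.py top t3
python3 -c "
import cv2
a=cv2.imread('pics/t3.png')[100:260,160:400]
cv2.imwrite('pics/c3.png',cv2.resize(a,None,fx=3,fy=3,interpolation=2))"
```

```text
time: 3.17
ee_pos: [0.5701, -0.0053, 0.177]
eef_rot: [3.141, 0.001, 0.433]
force: [2.1, -0.6, -0.8]
grip_width: 0.0275
time: 3.58
ee_pos: [0.6008, 0.1905, 0.1768]
eef_rot: [3.141, 0.001, 0.433]
force: [-0.0, -0.4, 0.1]
grip_width: 0.0272
time: 4.0
ee_pos: [0.608, 0.2286, 0.0711]
eef_rot: [3.141, -0.0, 0.435]
force: [0.7, -0.4, -1.6]
grip_width: 0.0271
{'time': np.float64(4.0), 'ee_pos': array([0.608 , 0.2286, 0.0711]), 'eef_rot': array([ 3.1409e+00, -3.0000e-04,  4.3450e-01]), 'q': array([ 0.0334,  0.5154, -0.5638,  1.6212,  0.302 ,  1.0927, -1.748 ]), 'force': array([ 0.7358, -0.4102, -1.6444]), 'grip_width': np.float64(0.0271)}
```

View pics/c3.png

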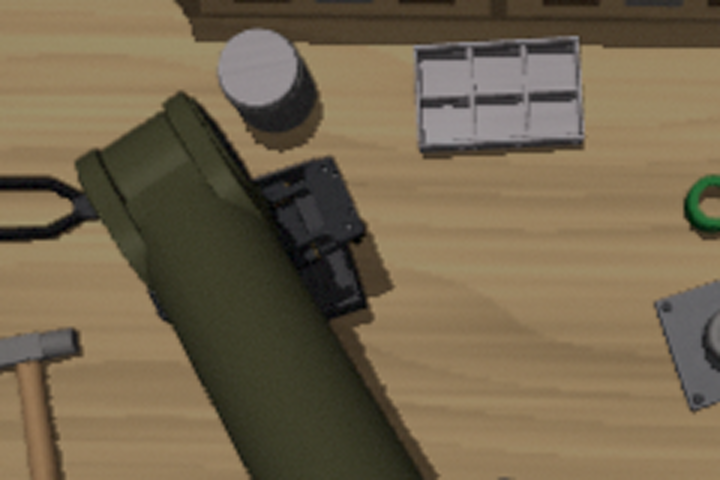

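The arm hides the box in this view, but the TCP is within 1 mm of its measured centre and the force is nil. I release, lift, then look.

```bash
python3 -m crank '[0,0,0,0,0,0,0, 0,0,0,0,0,0,0, 0,0,0,0,0,0,0, 0,0,-20,0,0,0,0, 0,0,-60,0,0,0,0]'
python3 -m crank '[0,0,-35,0,0,0,0, 0,0,-60,0,0,-7,0, 0,0,-60,0,0,-14,0, 0,0,-60,0,0,-21,0, 0,0,-60,0,0,-28,0]'
python3 snap.py wrist w4
```

```text
time: 4.47
ee_pos: [0.6063, 0.2277, 0.131]
eef_rot: [-3.141, 0.006, 0.434]
force: [0.5, -0.2, 0.0]
grip_width: 0.0427
time: 4.88
ee_pos: [0.6096, 0.2295, 0.1971]
eef_rot: [3.137, -0.005, 0.928]
force: [0.1, -0.2, -0.0]
grip_width: 0.0436
{'time': np.float64(4.8833), 'ee_pos': array([0.6096, 0.2295, 0.1971]), 'eef_rot': array([ 3.1371, -0.0051,  0.9284]), 'q': array([ 0.1179,  0.4246, -0.6831,  1.4975,  0.2747,  1.3098, -1.2333]), 'force': array([ 0.0567, -0.2193, -0.0303]), 'grip_width': np.float64(0.0436)}
```

View pics/w4.png

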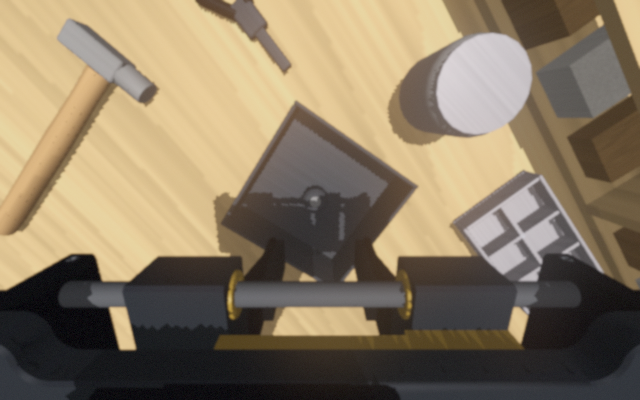

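The picture shows the die standing in the scrap box at (315,200). I go back to the spindle, turning counter-clockwise on the way for wrist range, and open the fingers.

```bash
python3 -m crank '[-35,19,0,0,0,-6,-1, -70,37,0,0,0,-12,-1, -105,56,0,0,0,-18,-1, -140,74,0,0,0,-24,-1, -175,93,0,0,0,-30,-1]'
python3 - <<'E'
from workcell import *
import numpy as np
s=sense();print(s['q'])
Y=s['eef_rot'][2];d=np.array([.539,-.2026])-s['ee_pos'][:2];print(d@[np.cos(Y),np.sin(Y)],d@[np.sin(Y),-np.cos(Y)],Y)
E
```

```text
time: 5.35
ee_pos: [0.577, 0.0319, 0.195]
eef_rot: [3.137, 0.0, 1.449]
force: [0.7, 0.1, -1.0]
grip_width: 0.0689
[ 0.52441416  0.26847657 -0.7294574   1.68447259  0.18862449  1.25612911
 -0.36695769]
-0.23733216007061533 -0.009269641742697475 1.4490999906943274
```

```bash
python3 -m crank '[-38,-2,0,0,0,-6,-1, -76,-4,0,0,0,-12,-1, -114,-6,0,0,0,-18,-1, -152,-7,0,0,0,-24,-1, -190,-8,0,0,0,-30,-1]'
python3 - <<'E'
from workcell import *
import numpy as np
s=sense();print(s['q'])
Y=s['eef_rot'][2];d=np.array([.539,-.2026])-s['ee_pos'][:2];print(d@[np.cos(Y),np.sin(Y)],d@[np.sin(Y),-np.cos(Y)],Y)
E
```

```text
time: 5.77
ee_pos: [0.5455, -0.1563, 0.1953]
eef_rot: [3.139, 0.004, 1.972]
force: [0.5, -0.5, 0.3]
grip_width: 0.0867
[ 0.84343027  0.23680975 -0.69917986  1.71042476  0.16177825  1.24801494
  0.50850477]
-0.040067707798248114 -0.02407981663733491 1.972181847444289
```

```bash
python3 -m crank '[-20,-12,0,0,0,0,-1, -40,-24,0,0,0,0,-1, -40,-24,0,0,0,0,-1, -40,-24,0,0,0,0,-1]'
python3 snap.py wrist w5
python3 - <<'E'
from h import *
c=dict(np.load("w5.npz")); t,w=wcloud(c)
for lo,hi in((.078,.086),(.063,.072),(.009,.016)):
    m=(w[...,2]>lo)&(w[...,2]<hi)&(np.hypot(w[...,0]-.541,w[...,1]+.2015)<.05); q=w[m];tt=t[m]
    print(lo,m.sum(),((q.min(0)+q.max(0))/2).round(4),(q.max(0)-q.min(0)).round(3),cv2.minEnclosingCircle((q[:,:2]*1000).astype(np.float32)),'tool',cv2.minEnclosingCircle((tt[:,:2]*1000).astype(np.float32)))
E
```

```text
time: 6.1
ee_pos: [0.5389, -0.2023, 0.1945]
eef_rot: [3.14, 0.003, 1.964]
force: [0.6, 0.8, -0.3]
grip_width: 0.0871
{'time': np.float64(6.1), 'ee_pos': array([ 0.5389, -0.2023,  0.1945]), 'eef_rot': array([3.1397e+00, 2.6000e-03, 1.9643e+00]), 'q': array([ 0.8926,  0.2528, -0.6704,  1.6915,  0.1654,  1.2514,  0.5794]), 'force': array([ 0.5564,  0.7698, -0.2567]), 'grip_width': np.float64(0.0871)}
0.078 522 [ 0.5384 -0.2017  0.0814] [0.027 0.027 0.007] ((538.392333984375, -201.9068145751953), 13.775531768798828) tool ((0.834773063659668, -0.5203575491905212), 13.774906158447266)
0.063 1491 [ 0.5388 -0.2021  0.0675] [0.052 0.051 0.009] ((538.853759765625, -202.01345825195312), 26.036779403686523) tool ((0.5940056443214417, -0.16057512164115906), 26.039180755615234)
0.009 3322 [ 0.5409 -0.2014  0.0125] [0.1   0.099 0.005] ((540.9995727539062, -201.4978485107422), 49.99593734741211) tool ((0.3824339210987091, 1.917547345161438), 49.99507522583008)
```

View pics/w5.png

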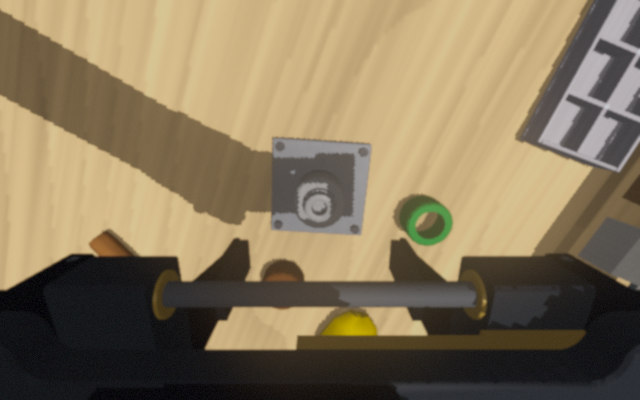

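Wrist view: the bare spindle with the collar is at (319,205), centred between the open fingers to within 0.6 mm. The green ring at (427,220) and the brown one at (283,275) are clear of them. I descend and grip the collar.

```bash
python3 -m crank '[0,0,35,0,0,0,-1, 0,0,70,0,0,0,-1, 0,0,100,0,0,0,-1, 0,0,120,0,0,0,-1, 0,0,134,0,0,0,-1]' 50
python3 -m crank '[0,0,0,0,0,0,0.1, 0,0,0,0,0,0,1, 0,0,0,0,0,0,1, 0,0,0,0,0,0,1, 0,0,0,0,0,0,1]' 50
python3 -m crank '[0,0,0,0,0,0,1, 0,0,0,0,0,0,1]'
```

```text
time: 6.57
ee_pos: [0.5382, -0.1979, 0.0571]
eef_rot: [-3.141, -0.002, 1.972]
force: [0.1, -0.1, -0.0]
grip_width: 0.087
time: 6.98
ee_pos: [0.5395, -0.2009, 0.0602]
eef_rot: [3.14, 0.002, 1.97]
force: [-0.2, -0.3, -0.2]
grip_width: 0.0616
time: 7.15
ee_pos: [0.5388, -0.201, 0.0594]
eef_rot: [3.141, 0.001, 1.969]
force: [-1.3, 1.1, 2.8]
grip_width: 0.051
```

```bash
python3 -m crank '[0,0,0,0,0,0,1, 0,0,2,0,0,0,1, 0,0,4,0,0,0,1, 0,0,4,0,0,0,1]'
python3 -m crank '[0,0,0,0,0,7,1, 0,0,0,0,0,14,1, 0,0,0,0,0,14,1]'
```

```text
time: 7.48
ee_pos: [0.5392, -0.2011, 0.0583]
eef_rot: [-3.141, 0.002, 1.969]
force: [-9.0, 1.5, 25.0]
grip_width: 0.051
time: 7.73
ee_pos: [0.5401, -0.2013, 0.0584]
eef_rot: [3.139, 0.003, 1.719]
force: [-5.9, 1.0, 21.2]
grip_width: 0.0509
```

```bash
python3 -m crank '[0,0,0,0,0,6,1, 0,0,0,0,0,12,1, 0,0,0,0,0,12,1]'
for i in 1; do :; done
python3 -m crank '[0,0,0,0,0,6,1, 0,0,0,0,0,12,1, 0,0,0,0,0,12,1]'
python3 -m crank '[0,0,0,0,0,6,1, 0,0,0,0,0,12,1, 0,0,0,0,0,12,1]'
```

```text
time: 7.98
ee_pos: [0.5403, -0.2009, 0.0584]
eef_rot: [3.138, 0.002, 1.512]
force: [-5.4, 1.2, 20.0]
grip_width: 0.0507
time: 8.23
ee_pos: [0.5406, -0.2013, 0.0583]
eef_rot: [3.137, 0.002, 1.302]
force: [-4.0, 0.9, 17.5]
grip_width: 0.0509
time: 8.48
ee_pos: [0.5409, -0.2014, 0.0584]
eef_rot: [3.136, 0.0, 1.092]
force: [-3.4, -0.1, 18.6]
grip_width: 0.0506
```

```bash
python3 -m crank '[0,0,0,0,0,6,1, 0,0,0,0,0,12,1, 0,0,0,0,0,12,1]'
python3 -m crank '[0,0,0,0,0,6,1, 0,0,0,0,0,12,1, 0,0,0,0,0,12,1]'
```

```text
time: 8.73
ee_pos: [0.5411, -0.2012, 0.0585]
eef_rot: [3.136, -0.001, 0.883]
force: [-3.0, 0.6, 16.9]
grip_width: 0.0508
time: 8.98
ee_pos: [0.5412, -0.2015, 0.0581]
eef_rot: [3.136, -0.003, 0.674]
force: [-1.0, -1.8, 12.7]
grip_width: 0.0508
```

```bash
python3 -m crank '[0,0,0,0,0,6,1, 0,0,0,0,0,12,1, 0,0,0,0,0,12,1]'
python3 -c "
from workcell import *
print(sense()['q'],sense()['moment'])"
```

```text
time: 9.23
ee_pos: [0.5399, -0.2011, 0.0558]
eef_rot: [3.139, -0.002, 0.466]
force: [1.9, -1.5, 3.4]
grip_width: 0.0512
[ 0.62608127  0.35496101 -0.36912438  1.8306516   0.1521878   0.97997984
 -0.91159375] [-0.14168671 -0.32397944 -0.03918779]
```

z dropped 2.5 mm and the force fell to 3 N, so the keyway is over the pin. I push it home.

```bash
python3 -m crank '[0,0,3,0,0,0,1, 0,0,6,0,0,0,1, 0,0,6,0,0,0,1]'
python3 -m crank '[0,0,2,0,0,0,1, 0,0,4,0,0,0,1, 0,0,4,0,0,0,1]'
```

```text
time: 9.48
ee_pos: [0.5398, -0.2011, 0.049]
eef_rot: [3.139, -0.002, 0.471]
force: [2.7, -0.8, 6.1]
grip_width: 0.0512
time: 9.73
ee_pos: [0.5399, -0.2011, 0.0474]
eef_rot: [3.139, -0.001, 0.471]
force: [-3.8, 0.9, 20.5]
grip_width: 0.0507
```

On a hard stop at 12 mm total travel with 20 N. I verify with the cameras while holding.

```bash
python3 snap.py wrist w6; python3 snap.py scene s6; python3 snap.py top t6
python3 - <<'E'
from h import *
c=dict(np.load("w6.npz")); t,w=wcloud(c)
r=np.hypot(w[...,0]-.5395,w[...,1]+.2018)
m=(r>.0165)&(r<.0245)&(w[...,2]>.03)&(w[...,2]<.078); print('collar top wrist',m.sum(),np.percentile(w[m][:,2],[10,50,90]))
m=(r<.012)&(w[...,2]<.09);print('neck',m.sum(),np.percentile(w[m][:,2],[50,90]))
# scrap box interior
for n in('s6','t6'):
    c=dict(np.load(n+".npz")); P=cloud(c); d=P[...,:2]-[.6095,.2290]; a=np.radians(19.05); x=d[...,0]*np.cos(a)+d[...,1]*np.sin(a); y=-d[...,0]*np.sin(a)+d[...,1]*np.cos(a)
    m=(abs(x)<.06)&(abs(y)<.06)&(P[...,2]>.012)&(P[...,2]<.06); print(n,m.sum(),np.median(P[m],0) if m.any() else 0,np.median(x[m]),np.median(y[m]))
a=cv2.imread('pics/s6.png')[120:260,180:460];b=cv2.imread('pics/w6.png')[120:260,180:460]
cv2.imwrite('pics/c6.png',cv2.resize(cv2.vconcat([a,b]),(560*1,560),interpolation=2))
E
```

```text
{'time': np.float64(9.7333), 'ee_pos': array([ 0.5399, -0.2011,  0.0474]), 'eef_rot': array([ 3.1393e+00, -1.3000e-03,  4.7120e-01]), 'q': array([ 0.6247,  0.3666, -0.3686,  1.8352,  0.1586,  0.9657, -0.9113]), 'force': array([-3.8002,  0.8937, 20.5077]), 'grip_width': np.float64(0.0507)}
{'time': np.float64(9.7833), 'ee_pos': array([ 0.5399, -0.2011,  0.0474]), 'eef_rot': array([ 3.1392e+00, -1.5000e-03,  4.7120e-01]), 'q': array([ 0.6247,  0.3665, -0.3686,  1.8354,  0.1586,  0.9656, -0.9113]), 'force': array([-3.1526, -0.3198, 20.1784]), 'grip_width': np.float64(0.0513)}
{'time': np.float64(9.8333), 'ee_pos': array([ 0.5399, -0.2011,  0.0474]), 'eef_rot': array([ 3.1392e+00, -1.5000e-03,  4.7120e-01]), 'q': array([ 0.6248,  0.3664, -0.3686,  1.8354,  0.1586,  0.9655, -0.9113]), 'force': array([-3.6169,  0.9843, 19.3848]), 'grip_width': np.float64(0.0512)}
collar top wrist 2254 [0.04231182 0.05630256 0.05721127]
neck 1361 [0.08181812 0.08309734]
s6 94 [0.60992361 0.22424788 0.03021963] -0.0011521424526111004 -0.004233452481326571
t6 91 [0.60097818 0.22168159 0.03328985] -0.00960734314825792 -0.0041119665303273375
```

View pics/c6.png

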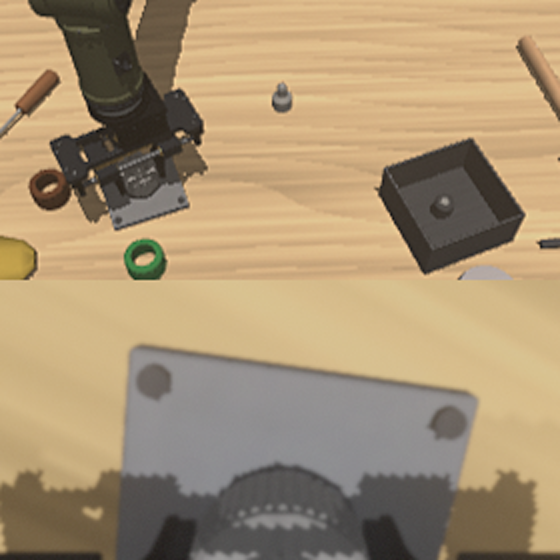

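The crop shows the die lying in the box at (440,207), the other things where they were, and the collar held. Its top measures 56.3 mm, so it is home.

```bash
python3 -m crank '[0,0,0,0,0,0,1, 0,0,0,0,0,0,1, 0,0,0,0,0,0,1, 0,0,0,0,0,0,1, 0,0,0,0,0,0,1]' 50
python3 -c "
from workcell import *
print(job_done()); print(sense()['ee_pos'],sense()['force'])"
```

```text
time: 10.3
ee_pos: [0.5399, -0.201, 0.0473]
eef_rot: [3.139, -0.002, 0.471]
force: [-2.7, 0.4, 19.5]
grip_width: 0.0511
the job is handed in; nothing more can be done
None
the job is handed in; nothing more can be done
```

The worn die is in the scrap box, the collar is pushed fully home, and I handed the job in at 10.3 s with the gripper still holding it down.

- **Die:** I lifted it off the spindle and let it go in the box. The last pictures show it lying inside, within about 1 cm of the centre.
- **Collar:** I gripped it with 50 N and turned it clockwise under light downward pressure. The keyway dropped over the pin after about 86° (1.5 rad), and I pushed it onto the hard stop.
- **Last checks:** The tool had moved 12 mm down and held steady with about 19.5 N of downward push. The collar's top measured 56.3 mm above the bench, against 56 mm fully home.
- **Other things on the bench:** Those in the last enlarged view looked where they were. I did not measure them one by one.

No check failed. The two cameras disagreed by about 9 mm on where the die lies in the box, which still leaves it well inside the limits. The hand-in gave no verdict, and I could not read the force after it.

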